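# Park a vibrator's eccentric weight at the bottom and hold it there

### The job

Somewhere inside the closed vibrator casing an eccentric weight sits on the shaft, and nothing outside shows where, as the crank was clamped on at any old angle. Grip the crank handle and turn the shaft round, until the heavy side has been over the top at least once, to feel where it is; then bring the heavy side straight down and finish holding it there, still gripping the handle with the shaft at rest, so that I can screw in the locking bolt. Leave the bolt, the spanner and the can beside the unit where they are.

Things in the scene. Friction and masses are not known exactly. Their poses are not given: they have to be found in the camera images.
- unit: Vibrator unit, too heavy to shift: round grey casing 158 mm across and 160 mm long, with covers, on a foot and a steel base plate 190 x 240 x 10 mm. Origin: centre of the plate's underside, on the bench. x points level along the shaft, away from the crank (the crank end faces the robot, turned up to 20 degrees), y left, z up. The top of its lifting eye is 232 mm above the bench.
- casing_centre (a point): Centre of the casing, on the shaft's axis, 115 mm above the bench; axes as the unit. Inside, unseen, a weight (eccentric_c0) of 0.57 to 0.69 kg sits on the shaft with its middle 40 mm off the axis, at an angle to the crank that is different every time; it never slips on the shaft.
- shaft_end (a point): Point on the shaft's axis at the front of the crank hub, 148 mm from casing_centre towards the robot, 115 mm above the bench; axes as the unit. It does not move.
- crank (a joint): Angle of shaft and crank (rad): 0 = handle straight up, growing clockwise seen from the robot (1.57 = handle on the unit's right, -y); it turns without end. The crank itself is balanced by its ball. Bearings drag with about 0.28 N m both ways, a little more than the weight's greatest pull (0.22 to 0.27 N m), so the shaft stays where it is left: at the handle 5.1 N of drag, plus or minus up to 4.9 N.
- handle_mid (a point): Point to grip: the middle of the black plastic crank handle, a sleeve 25 mm in diameter and 94 mm long that spins freely on its spindle. It lies level, parallel to the shaft, from 17 to 111 mm in front of the crank arm; this point is 64 mm in front of the arm (194 mm before casing_centre) and circles the shaft's axis at 55 mm radius. Its frame spins with the sleeve about x.
- lock_bolt_mid (a point): Centre of the loose hex bolt, 60 mm long and 16 mm thick, lying on the bench to the left of the unit; leave it.
- spanner_mid (a point): Centre of the loose spanner, 134 x 23 x 9 mm, lying on the bench to the right of the unit; leave it.
- can_mid (a point): Centre of the drink can, 66 mm in diameter and 119 mm tall, standing to the left of the unit; leave it.

How it is judged:
By the outcome, as a careful person would: the job done as asked, in the order asked, and still so for the second after the job is handed in, while the arm keeps its last pose, push and grip.
It also fails if it takes over 61 s, if anything falls off the work surface, if the arm or the gripper's body presses on something with over 40 N, if the wrist force passes 120 N, or if a joint passes its speed limit or range.

### The arm

A 7-joint arm with a two-finger parallel gripper is mounted at the origin on a cart in front of the work surface, level with it; the furniture and walls round the work are solid. World frame = base frame: x ahead of the robot, y to its left, z up, the work surface at z = 0. Lengths are in m, angles in rad, forces in N, time in s.
With the tool pointing down it reaches from about 0.4 to 0.85 m from the base axis. Payload 6.9 kg.
Tool frame: the origin (TCP) lies midway between the tips of the shut fingers; the grasp point (between the pads) lies 19 mm behind it; z points along the fingers, y is the direction in which the jaws open and shut (so a half turn about z gives the same grasp; the last joint's range is limited). The gripper opens to 85 mm and grips with 20 to 120 N. Pads are 22 mm wide; open, the fingers measure 114 mm over their backs; the gripper's body (76 mm by 85 mm) begins 54 mm behind the grasp point. The pads swing forward as they close: fully open they stand 13 mm farther back than shut.
Start: joints at [-1.24, 0.507, -0.238, 1.5, 0.126, 1.149, -0.155], TCP at [0.139, 0.609, 0.231] pointing down, gripper open.
Joint ranges: [-3.08, 3.08], [-0.24, 2.05], [-1.43, 1.35], [0, 2.5], [-1.52, 4.66], [0.17, 1.96], [-2.89, 2.89]. Speed limits (rad/s): [2.39, 2.39, 3.14, 3.14, 3.14, 3.14, 3.14].

### API

Orientations are given as [roll, pitch, yaw] about the fixed x, y, z axes, in that order (R = Rz(yaw) Ry(pitch) Rx(roll)).
In Python, from plant import robot gives the robot as it stands.
- The arm moves only by the tool drive_tool, never from a script. Its argument "moves" is a list of rows, each a list of 4 numbers: the shift along the tool's x, y, z each as a share of 0.02 m, from -1 to 1, then the turn about the tool's z as a share of 8 degrees, from -1 to 1. In form: [[x, y, z, twist], ...]. A call has 1 to 10 rows; each row shifts and turns the pose as measured when the row begins, along the tool's axes as they then stand; what a row does not reach is not made up. A row lasts 1/8 s, in which the tool goes at most 62.5 mm and 10.7 degrees, less where a joint would pass 70% of its speed; a pose out of reach is approached as far as the arm can. A call with a number of a shift or a turn outside -1 to 1 is refused whole. A call with a gripper value outside its range is refused whole. "jaw" is the finger opening in mm, from 0 to 85.4, set as the call begins (left out, the last holds). The fingers move at their own pace and stop on an object; "grip_force" is the grip in N (left out, the last holds). Time passes only in rows, so rows that do not move let the fingers close. It gives the time, the measured TCP pose, the force and the opening at its end, in the units of the state.
- robot.state(): the state, without advancing time (a new reading comes with each control period).
- robot.get_image(name): name is "scene" or "top"; returns the picture (400x640x3 uint8, blue, green, red); there is no depth.
- robot.get_calibration(name): a dict with "K" (3x3 intrinsics, pixels), "extrinsics" (4x4, takes a point from camera to world coordinates). Camera axes: x right, y up, looking along -z (the intrinsics and any distortion apply to the point x, -y, -z); pixel columns grow to the right and rows downward; lengths in m; the calibration is good to about 2 mm. A picture is of the moment at which its call begins. get_calibration takes no time and is no camera call.
- robot.close_job(): hands the job in, once; it reports no verdict.
The state is a dict: "t": time; "joints": joint angles; "joint_vel": joint speeds; "effort": joint torques, N m; "ee_pos": TCP position; "ee_rot": TCP orientation; "wrist_force": force on the tool from outside, world axes, zero at the start; "moment": the same for the moment, N m; "grip_width": opening from 0.0 (shut) to 1.0 (fully open).
Only numpy, scipy, OpenCV 4.12 (cv2) and the standard library are available. Lean on these libraries where they do the work, as an engineer would, in place of code of your own. Each camera call takes 0.05 s, during which the arm holds its last target. There are 200 camera calls.

## Working session

There is one attempt and no reset: what is moved stays moved. The work goes in short steps, Python scripts to look and compute and a tool call to move; the robot and the scene stay as the last step left them, time stands still between calls to the robot, and variables do not carry over. Pictures are saved under pics/ and viewed, about 8 in all and at most 12, crops included, and the job is handed in when it is done.

Besides the shell and the picture viewer there is one more tool, called after ">>>" as name(argument=value, ...), one argument or row to a line, values as JSON. drive_tool: Moves the arm, as the interface text tells. Its arguments: {"type":"object","properties":{"moves":{"type":"array"},"jaw":{"type":"number"},"grip_force":{"type":"number"}},"required":["moves"]}

```bash
mkdir -p pics; ls
python3 - <<'E'
from plant import robot
import cv2
print(robot.state())
for n in("scene","top"):
    cv2.imwrite(f"pics/{n}0.png",robot.get_image(n)); c=robot.get_calibration(n); print(n,c)
E
```

```text
pics
{'t': 0.0, 'joints': array([-1.24050458,  0.50835032, -0.23754713,  1.50111529,  0.12569516,
        1.14888454, -0.15478828]), 'joint_vel': array([-0.00071376, -0.00045494, -0.0003521 , -0.00021594,  0.00028572,
       -0.0005584 ,  0.00042486]), 'effort': array([-1.07755423e-04, -6.20593143e+01, -2.18655065e+00, -2.49652684e+01,
        1.28874931e-02,  1.22196370e-02,  4.81746440e-06]), 'ee_pos': array([0.1392671 , 0.60878435, 0.23042873]), 'ee_rot': array([-3.13982511e+00,  1.30310816e-05,  2.91684548e+00]), 'wrist_force': array([0.8957711 , 0.8230961 , 0.67997583]), 'moment': array([0.04823762, 0.01418146, 0.00892881]), 'grip_width': 0.9965735271699778}
scene {'K': array([[500.65657864,   0.        , 328.07861468],
       [  0.        , 500.65657864, 191.41820445],
       [  0.        ,   0.        ,   1.        ]]), 'extrinsics': array([[ 4.87788490e-01,  6.26981145e-01, -6.07418334e-01,
        -1.24868072e-01],
       [-8.72961392e-01,  3.49628722e-01, -3.40144329e-01,
        -3.74503986e-01],
       [-8.93184951e-04,  6.96171243e-01,  7.17875200e-01,
         9.94695473e-01],
       [ 0.00000000e+00,  0.00000000e+00,  0.00000000e+00,
         1.00000000e+00]])}
top {'K': array([[390.79647382,   0.        , 326.3927856 ],
       [  0.        , 390.79647382, 200.29041617],
       [  0.        ,   0.        ,   1.        ]]), 'extrinsics': array([[ 0.01863267,  0.98649744, -0.16271333,  0.47018855],
       [-0.99977542,  0.01673992, -0.01299584,  0.01740904],
       [-0.01009655,  0.16291893,  0.9865878 ,  0.96544904],
       [ 0.        ,  0.        ,  0.        ,  1.        ]])}
```

View pics/scene0.png

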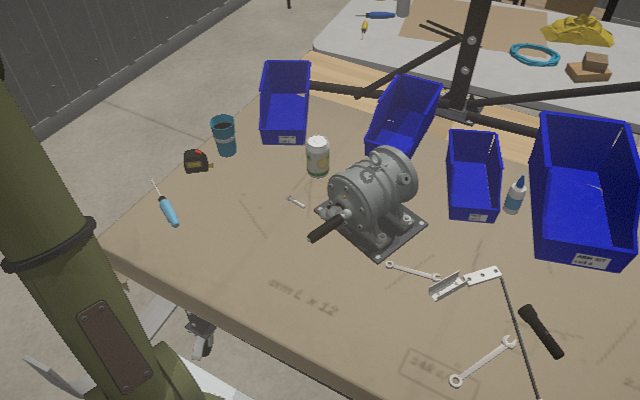

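View pics/top0.png

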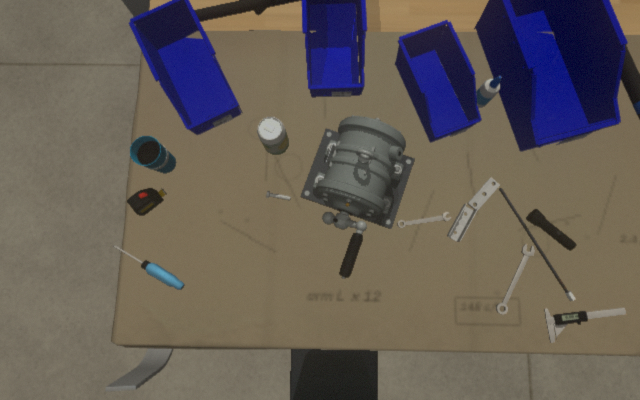

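The scene view shows the handle (black) from about (343,216) to (310,241). In the top view it runs from (358,235) to (346,275), and the plate corners are near (328,128), (414,157), (390,226) and (302,196). Next I triangulate.

```bash
cat > h.py <<'E'
import numpy as np,cv2
from plant import robot
def ray(n,uv):
    c=robot.get_calibration(n);K=c["K"];E=c["extrinsics"]
    d=np.array([(uv[0]-K[0,2])/K[0,0],-(uv[1]-K[1,2])/K[1,1],-1]);d=E[:3,:3]@d
    return E[:3,3],d/np.linalg.norm(d)
def plane(n,uv,z):
    o,d=ray(n,uv);return o+d*(z-o[2])/d[2]
def tri(a,b):
    o1,d1=ray("scene",a);o2,d2=ray("top",b)
    s=np.linalg.lstsq(np.c_[d1,-d2],o2-o1,rcond=None)[0]
    p,q=o1+s[0]*d1,o2+s[1]*d2;return (p+q)/2,np.linalg.norm(p-q)
def proj(n,p):
    c=robot.get_calibration(n);K=c["K"];E=c["extrinsics"]
    q=E[:3,:3].T@(np.asarray(p)-E[:3,3]);return np.array([K[0,2]-K[0,0]*q[0]/q[2],K[1,2]+K[1,1]*q[1]/q[2]])
def handle(n,im,roi):
    x0,y0,x1,y1=roi
    m=np.zeros(im.shape[:2],np.uint8);m[y0:y1,x0:x1]=(im[y0:y1,x0:x1].max(2)<45)*255
    k,l,s,c=cv2.connectedComponentsWithStats(m);i=1+np.argmax(s[1:,4])
    ys,xs=np.where(l==i);p=np.c_[xs,ys].astype(float)
    r=cv2.minAreaRect(p.astype(np.float32));return s[i],r
E
python3 - <<'E'
from h import *
s=cv2.imread("pics/scene0.png");t=cv2.imread("pics/top0.png")
print(handle("scene",s,(295,200,352,250)));print(handle("top",t,(330,228,375,285)))
for uv in [(328,128),(414,157),(390,226),(302,196)]:print(plane("top",uv,.01).round(4))
for uv in [(314,211),(377,262),(428,222)]:print('s',plane("scene",uv,.01).round(4))
a=cv2.resize(s[140:270,290:450],None,fx=4,fy=4,interpolation=2);b=cv2.resize(t[110:285,290:430],None,fx=3.2,fy=3.2,interpolation=2)[:520]
b=cv2.copyMakeBorder(b,0,520-b.shape[0],0,0,0)
cv2.imwrite("pics/c1.png",cv2.resize(np.hstack([a,b]),None,fx=.72,fy=.72))
cv2.imwrite("pics/c1.png",cv2.resize(cv2.resize(s[180:260,295:385],None,fx=6,fy=6,interpolation=2),None,fx=1,fy=1))
cv2.imwrite("pics/c2.png",cv2.resize(t[110:285,290:430],None,fx=3.4,fy=3.4,interpolation=2))
E
```

```text
(array([337, 203,   1,   1,   1], dtype=int32), ((337.0, 203.0), (0.0, 0.0), 0.0))
(array([340, 234,  22,  43, 380], dtype=int32), ((350.7194519042969, 254.713623046875), (9.910116195678711, 43.97614288330078), 19.025606155395508))
[0.8151 0.0294 0.01  ]
[ 0.742  -0.1886  0.01  ]
[ 0.5666 -0.1269  0.01  ]
[0.6375 0.0908 0.01  ]
s [0.6274 0.0894 0.01  ]
s [ 0.5589 -0.1265  0.01  ]
s [ 0.738  -0.1873  0.01  ]
```

View pics/c1.png

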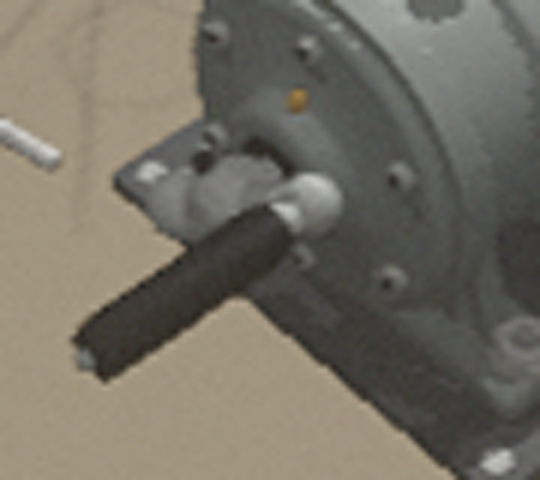

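View pics/c2.png

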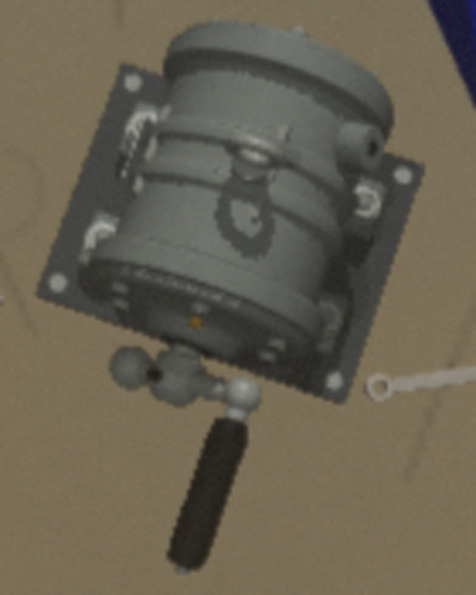

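Run:
```python
from h import *
C=np.array([plane("top",uv,.01) for uv in [(326.5,129.1),(414.7,158.5),(392,228.5),(301.2,196.5)]])
S=np.array([plane("scene",uv,.01) for uv in [(314.5,210.5),(377,263)]])
print(C.round(4),C.mean(0),S.round(4))
x=(C[0]+C[1]-C[2]-C[3]);y=(C[0]+C[3]-C[1]-C[2]);print(np.linalg.norm(x)/2,np.linalg.norm(y)/2,np.degrees([np.arctan2(x[1],x[0]),np.arctan2(-y[0],y[1])]))
a,e1=tri((340.3,217),(357.4,233.5));b,e2=tri((310,240),(345.3,274.7));m=(a+b)/2
d=a-b;yaw=np.arctan2(d[1],d[0]);print('handle',a,b,e1,e2,'mid',m,'len',np.linalg.norm(d),'yaw',np.degrees(yaw),d[2])
for w in(yaw,np.radians(-18.5)):
  X=np.array([np.cos(w),np.sin(w),0]);Y=np.array([-X[1],X[0],0])
  r=m-C.mean(0);print('in unit',r@X,r@Y,m[2]-.115,'ang',np.degrees(np.arctan2(-(r@Y),m[2]-.115)))
  print('pred axis pt',C.mean(0)-.194*X)
```

```text
[[ 0.8121  0.0332  0.01  ]
 [ 0.7381 -0.1902  0.01  ]
 [ 0.5606 -0.1317  0.01  ]
 [ 0.6362  0.0927  0.01  ]] [ 0.68676365 -0.04900936  0.01      ] [[ 0.6295  0.0891  0.01  ]
 [ 0.5562 -0.1278  0.01  ]]
0.18629534889030308 0.2360796818176739 [-18.48621142 -18.47430143]
handle [ 0.53527716 -0.03715609  0.14845382] [ 0.44910807 -0.01134574  0.14483403] 0.0017267946570346713 0.0056014551352323 mid [ 0.49219262 -0.02425091  0.14664392] len 0.09002437749905455 yaw -16.674608984789483 0.0036197913848736163
in unit -0.1934933611373588 -0.03211209256978027 0.03164392495141795 ang 45.42072180111737
pred axis pt [0.5009214  0.00665623 0.01      ]
in unit -0.19237228267250167 -0.03825927538275651 0.03164392495141795 ang 50.40613548853353
pred axis pt [0.50278886 0.01254774 0.01      ]
```

Plate yaw is −18.5° and its centre about (0.687, −0.049). The handle sits at about 50°, and its fit to a 55 mm circle is 50 mm, close enough. I'll twist to align with it and approach from above.

>>> drive_tool(
  moves=[
    [0,0,0,0.7],
    [-1,-0.6,0,0],
    [-1,-0.6,0,0],
    [-1,-0.6,0,0],
    [-1,-0.6,0,0],
    [-1,-0.6,0,0],
    [-1,-0.6,0,0],
    [-1,-0.6,0,0],
    [-1,-0.6,0,0],
    [-1,-0.6,0,0],
  ],
  jaw=85,
  grip_force=60,
)

```text
t: 1.35
ee_pos: [0.2823, 0.4379, 0.2292]
ee_rot: [-3.136, 0.0, 2.815]
wrist_force: [-0.8, 1.4, -0.8]
grip_width: 0.996
```

>>> drive_tool(
  moves=[
    [-1,-1,0,0],
    [-1,-1,0,0],
    [-1,-1,0,0],
    [-1,-1,0,0],
    [-1,-1,0,0],
    [-1,-1,0,0],
    [-1,-1,0,0],
    [-1,-1,0,0],
    [-1,-1,0,0],
    [-1,-1,0,0],
  ],
)

```text
t: 2.6
ee_pos: [0.4124, 0.1654, 0.2316]
ee_rot: [-3.139, 0.003, 2.807]
wrist_force: [0.1, 0.7, -0.4]
grip_width: 0.996
```

>>> drive_tool(
  moves=[
    [-0.8,-1,0,-0.04],
    [-0.8,-1,0,-0.04],
    [-0.8,-1,0,0],
    [-0.8,-1,0,0],
    [-0.8,-1,0,0],
    [-0.8,-1,0,0],
    [-0.8,-1,0,0],
    [-0.4,-0.6,0,0],
    [0,0,0,0],
  ],
)

```text
t: 3.72
ee_pos: [0.4756, -0.033, 0.2335]
ee_rot: [-3.14, 0.005, 2.808]
wrist_force: [0.3, -0.2, 0.2]
grip_width: 0.991
```

Run:
```python
from h import *
s=robot.get_image("scene");t=robot.get_image("top");st=robot.state();print(st["t"],st["ee_pos"],st["ee_rot"],st["wrist_force"],st["joints"].round(2))
a=cv2.resize(s[90:280,250:430],None,fx=2.2,fy=2.2,interpolation=2);b=cv2.resize(t[140:330,270:430],None,fx=2.2,fy=2.2,interpolation=2)
cv2.imwrite("pics/d1.png",np.hstack([a,b]))
```

```text
3.825 [ 0.47552605 -0.0314551   0.23351563] [-3.14028744  0.00503325  2.81061953] [-0.23933222  0.36436879 -0.05434598] [-0.03  0.27  0.06  1.88 -0.01  0.99  1.27]
```

View pics/d1.png

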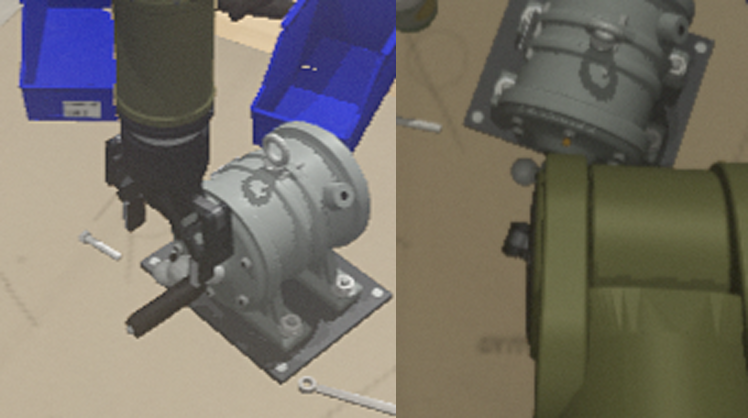

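The open fingers straddle the handle line from above (handle around crop (162,307)), with the body clear of the casing. I'll descend with a 10 mm shift to +y, then close.

>>> drive_tool(
  moves=[
    [0,0.5,0.5,-0.05],
    [0,0,1,0],
    [0,0,1,0],
    [0,0,1,0],
    [0,0,1,0],
    [0,0,0.6,0],
    [0,0,0,0],
  ],
)

```text
t: 4.7
ee_pos: [0.4787, -0.0103, 0.1256]
ee_rot: [3.139, 0.002, 2.833]
wrist_force: [0.0, 0.1, -0.4]
grip_width: 0.997
```

Run:
```python
from h import *
s=robot.get_image("scene");st=robot.state();print(st["t"],st["ee_pos"],st["ee_rot"],st["wrist_force"],st["joints"].round(2))
cv2.imwrite("pics/d2.png",cv2.resize(s[130:280,280:420],None,fx=3.5,fy=3.5,interpolation=2))
```

```text
4.75 [ 0.47902057 -0.01034298  0.12613563] [3.13865134 0.00335691 2.83325551] [ 1.00879067 -0.49388075  0.2689523 ] [-0.05  0.41  0.03  2.03 -0.02  0.71  1.26]
```

View pics/d2.png

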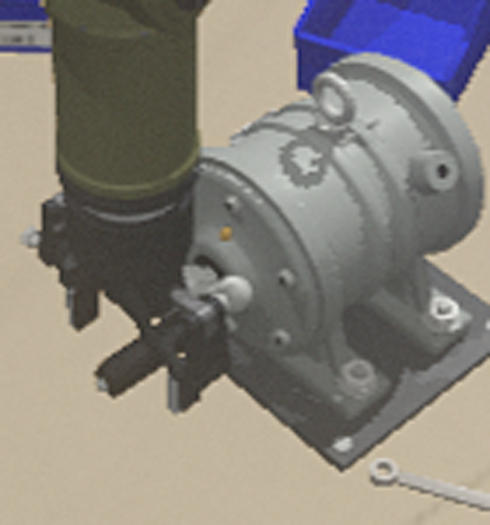

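The handle lies between the open fingers. I'll shift y by −10 mm and close.

>>> drive_tool(
  moves=[
    [0,-0.5,0,0.1],
    [0,0,0,0],
  ],
)

```text
t: 5.0
ee_pos: [0.4765, -0.0205, 0.1272]
ee_rot: [3.138, 0.005, 2.818]
wrist_force: [-0.3, -0.2, 0.4]
grip_width: 0.992
```

>>> drive_tool(
  moves=[
    [0,0,0,0],
    [0,0,0,0],
    [0,0,0,0],
    [0,0,0,0],
    [0,0,0,0],
    [0,0,0,0],
  ],
  jaw=0,
)

```text
t: 5.75
ee_pos: [0.4774, -0.0196, 0.1282]
ee_rot: [3.136, 0.007, 2.818]
wrist_force: [0.1, 1.6, -0.8]
grip_width: 0.276
```

```bash
cat > plan.py <<'E'
import sys,json,os
from h import *
# unit axes
X=np.array([np.cos(np.radians(-18.5)),np.sin(np.radians(-18.5))]);Y=np.array([-X[1],X[0]]);C=np.array([.6868,-.0490])
def uyz(p):
    d=np.array(p[:2])-C;return d@X,d@Y,p[2]
cen=json.load(open("cen.json")) if os.path.exists("cen.json") else [0,.096]
def ang(p,cen=cen):
    x,y,z=uyz(p);return np.degrees(np.arctan2(-(y-cen[0]),z-cen[1]))
def plan(th,step,n,ncall,r=.055):
    for c in range(ncall):
        rows=[]
        for k in range(n):
            a,b=np.radians(th),np.radians(th+step);th+=step
            rows.append([0,round(-r*(np.sin(b)-np.sin(a))/.02,2),round(-r*(np.cos(b)-np.cos(a))/.02,2),0])
        print(json.dumps(rows))
if __name__=="__main__":
    st=robot.state();x,y,z=uyz(st["ee_pos"]);th=ang(st["ee_pos"]);f=st["wrist_force"]
    print("t",st["t"],"uxyz",np.round([x,y,z],4),"th",round(th,1),"r",round(float(np.hypot(y-cen[0],z-cen[1])),4),"yaw",st["ee_rot"][2].round(3),"rp",st["ee_rot"][:2].round(3),"f",f.round(1))
    plan(th,float(sys.argv[1]),int(sys.argv[2]),int(sys.argv[3]))
E
python3 plan.py 8 2 4
```

```text
t 5.75 uxyz [-0.2079 -0.0386  0.1282] th 50.2 r 0.0502 yaw 2.818 rp [3.136 0.007] f [ 0.1  1.6 -0.8]
[[0, -0.22, 0.31, 0], [0, -0.18, 0.34, 0]]
[[0, -0.13, 0.36, 0], [0, -0.08, 0.38, 0]]
[[0, -0.03, 0.38, 0], [0, 0.03, 0.38, 0]]
[[0, 0.08, 0.38, 0], [0, 0.13, 0.36, 0]]
```

>>> drive_tool(
  moves=[
    [0,-0.22,0.31,0],
    [0,-0.18,0.34,0],
  ],
)

```text
t: 6.0
ee_pos: [0.4751, -0.0263, 0.1158]
ee_rot: [3.135, 0.008, 2.819]
wrist_force: [-0.9, 4.7, 4.1]
grip_width: 0.27
```

>>> drive_tool(
  moves=[
    [0,-0.13,0.36,0],
    [0,-0.08,0.38,0],
  ],
)

```text
t: 6.25
ee_pos: [0.4739, -0.0299, 0.1012]
ee_rot: [3.134, 0.009, 2.819]
wrist_force: [-1.2, 3.2, 4.6]
grip_width: 0.27
```

>>> drive_tool(
  moves=[
    [0,-0.03,0.38,0],
    [0,0.03,0.38,0],
  ],
)

```text
t: 6.5
ee_pos: [0.474, -0.0295, 0.0855]
ee_rot: [3.133, 0.009, 2.82]
wrist_force: [-1.3, 3.5, 4.4]
grip_width: 0.277
```

>>> drive_tool(
  moves=[
    [0,0.08,0.38,0],
    [0,0.13,0.36,0],
  ],
)

```text
t: 6.75
ee_pos: [0.4757, -0.0247, 0.0697]
ee_rot: [3.133, 0.009, 2.82]
wrist_force: [-0.4, 6.3, 5.6]
grip_width: 0.272
```

```bash
python3 plan.py 8 2 4
```

```text
t 6.75 uxyz [-0.2079 -0.0439  0.0697] th 120.9 r 0.0512 yaw 2.82 rp [3.133 0.009] f [-0.4  6.3  5.6]
[[0, 0.22, 0.31, 0], [0, 0.26, 0.28, 0]]
[[0, 0.3, 0.24, 0], [0, 0.33, 0.2, 0]]
[[0, 0.35, 0.15, 0], [0, 0.37, 0.1, 0]]
[[0, 0.38, 0.05, 0], [0, 0.38, -0.01, 0]]
```

```bash
echo "[0.004,0.096]">cen.json; python3 plan.py 8 2 5
```

```text
t 6.75 uxyz [-0.2079 -0.0439  0.0697] th 118.8 r 0.0547 yaw 2.82 rp [3.133 0.009] f [-0.4  6.3  5.6]
[[0, 0.21, 0.32, 0], [0, 0.25, 0.29, 0]]
[[0, 0.29, 0.25, 0], [0, 0.32, 0.21, 0]]
[[0, 0.35, 0.16, 0], [0, 0.37, 0.11, 0]]
[[0, 0.38, 0.06, 0], [0, 0.38, 0.01, 0]]
[[0, 0.38, -0.05, 0], [0, 0.37, -0.1, 0]]
```

>>> drive_tool(
  moves=[
    [0,0.21,0.32,0],
    [0,0.25,0.29,0],
  ],
)

```text
t: 7.0
ee_pos: [0.4787, -0.0156, 0.0565]
ee_rot: [3.133, 0.008, 2.82]
wrist_force: [-0.7, 3.5, 5.3]
grip_width: 0.274
```

>>> drive_tool(
  moves=[
    [0,0.29,0.25,0],
    [0,0.32,0.21,0],
  ],
)

```text
t: 7.25
ee_pos: [0.4829, -0.0035, 0.0466]
ee_rot: [3.133, 0.008, 2.819]
wrist_force: [-0.3, 1.7, 6.7]
grip_width: 0.273
```

>>> drive_tool(
  moves=[
    [0,0.35,0.16,0],
    [0,0.37,0.11,0],
  ],
)

```text
t: 7.5
ee_pos: [0.4877, 0.0106, 0.0409]
ee_rot: [3.134, 0.008, 2.819]
wrist_force: [-2.3, 0.8, 7.8]
grip_width: 0.276
```

>>> drive_tool(
  moves=[
    [0,0.38,0.06,0],
    [0,0.38,0.01,0],
  ],
)

```text
t: 7.75
ee_pos: [0.4926, 0.025, 0.0396]
ee_rot: [3.135, 0.008, 2.818]
wrist_force: [-3.1, -0.9, 9.8]
grip_width: 0.277
```

>>> drive_tool(
  moves=[
    [0,0.38,-0.05,0],
    [0,0.37,-0.1,0],
  ],
)

```text
t: 8.0
ee_pos: [0.497, 0.0381, 0.0425]
ee_rot: [3.138, 0.008, 2.817]
wrist_force: [-0.5, -1.9, 3.0]
grip_width: 0.273
```

```bash
python3 plan.py 8 2 6
```

```text
t 8.0 uxyz [-0.2076  0.0224  0.0425] th -161.1 r 0.0566 yaw 2.817 rp [3.138 0.008] f [-0.5 -1.9  3. ]
[[0, 0.35, -0.15, 0], [0, 0.33, -0.2, 0]]
[[0, 0.3, -0.24, 0], [0, 0.26, -0.28, 0]]
[[0, 0.22, -0.31, 0], [0, 0.17, -0.34, 0]]
[[0, 0.13, -0.36, 0], [0, 0.07, -0.38, 0]]
[[0, 0.02, -0.38, 0], [0, -0.03, -0.38, 0]]
[[0, -0.09, -0.37, 0], [0, -0.14, -0.36, 0]]
```

>>> drive_tool(
  moves=[
    [0,0.35,-0.15,0],
    [0,0.33,-0.2,0],
  ],
)

```text
t: 8.25
ee_pos: [0.5014, 0.0508, 0.0492]
ee_rot: [3.139, 0.007, 2.816]
wrist_force: [-0.2, -2.4, -1.9]
grip_width: 0.272
```

>>> drive_tool(
  moves=[
    [0,0.3,-0.24,0],
    [0,0.26,-0.28,0],
  ],
)

```text
t: 8.5
ee_pos: [0.5051, 0.062, 0.0598]
ee_rot: [3.14, 0.007, 2.816]
wrist_force: [0.6, -2.6, -2.3]
grip_width: 0.276
```

>>> drive_tool(
  moves=[
    [0,0.22,-0.31,0],
    [0,0.17,-0.34,0],
  ],
)

```text
t: 8.75
ee_pos: [0.5078, 0.0699, 0.0736]
ee_rot: [3.14, 0.007, 2.816]
wrist_force: [0.8, -3.1, -2.8]
grip_width: 0.273
```

>>> drive_tool(
  moves=[
    [0,0.13,-0.36,0],
    [0,0.07,-0.38,0],
  ],
)

```text
t: 9.0
ee_pos: [0.5092, 0.0737, 0.0893]
ee_rot: [3.14, 0.008, 2.816]
wrist_force: [2.1, -2.9, -5.5]
grip_width: 0.275
```

>>> drive_tool(
  moves=[
    [0,0.02,-0.38,0],
    [0,-0.03,-0.38,0],
  ],
)

```text
t: 9.25
ee_pos: [0.5089, 0.0731, 0.1054]
ee_rot: [3.141, 0.008, 2.816]
wrist_force: [2.3, -3.9, -7.2]
grip_width: 0.271
```

>>> drive_tool(
  moves=[
    [0,-0.09,-0.37,0],
    [0,-0.14,-0.36,0],
  ],
)

```text
t: 9.5
ee_pos: [0.5072, 0.0681, 0.1207]
ee_rot: [3.141, 0.008, 2.816]
wrist_force: [2.8, -4.0, -11.2]
grip_width: 0.274
```

```bash
python3 plan.py 8 2 6
```

```text
t 9.5 uxyz [-0.2074  0.0541  0.1207] th -63.8 r 0.0559 yaw 2.816 rp [3.141 0.008] f [  2.8  -4.  -11.2]
[[0, -0.19, -0.33, 0], [0, -0.24, -0.3, 0]]
[[0, -0.28, -0.27, 0], [0, -0.31, -0.22, 0]]
[[0, -0.34, -0.18, 0], [0, -0.36, -0.13, 0]]
[[0, -0.38, -0.08, 0], [0, -0.38, -0.03, 0]]
[[0, -0.38, 0.03, 0], [0, -0.37, 0.08, 0]]
[[0, -0.36, 0.13, 0], [0, -0.34, 0.18, 0]]
```

>>> drive_tool(
  moves=[
    [0,-0.19,-0.33,0],
    [0,-0.24,-0.3,0],
  ],
)

```text
t: 9.75
ee_pos: [0.5042, 0.0593, 0.1337]
ee_rot: [-3.142, 0.008, 2.816]
wrist_force: [5.9, -3.0, -13.4]
grip_width: 0.269
```

>>> drive_tool(
  moves=[
    [0,-0.28,-0.27,0],
    [0,-0.31,-0.22,0],
  ],
)

```text
t: 10.0
ee_pos: [0.5002, 0.0477, 0.1434]
ee_rot: [3.142, 0.007, 2.816]
wrist_force: [5.7, -2.0, -20.0]
grip_width: 0.273
```

>>> drive_tool(
  moves=[
    [0,-0.34,-0.18,0],
    [0,-0.36,-0.13,0],
  ],
)

```text
t: 10.25
ee_pos: [0.496, 0.0354, 0.1488]
ee_rot: [3.14, 0.007, 2.817]
wrist_force: [9.0, 1.1, -22.2]
grip_width: 0.269
```

>>> drive_tool(
  moves=[
    [0,-0.38,-0.08,0],
    [0,-0.38,-0.03,0],
  ],
)

```text
t: 10.5
ee_pos: [0.4925, 0.0248, 0.1504]
ee_rot: [3.134, 0.008, 2.821]
wrist_force: [7.9, 6.1, -16.8]
grip_width: 0.275
```

>>> drive_tool(
  moves=[
    [0,-0.38,0.03,0],
    [0,-0.37,0.08,0],
  ],
)

```text
t: 10.75
ee_pos: [0.49, 0.0173, 0.1496]
ee_rot: [3.124, 0.01, 2.826]
wrist_force: [1.3, 9.7, 3.5]
grip_width: 0.274
```

>>> drive_tool(
  moves=[
    [0,-0.36,0.13,0],
    [0,-0.34,0.18,0],
  ],
)

```text
t: 11.0
ee_pos: [0.4881, 0.0112, 0.1478]
ee_rot: [3.113, 0.015, 2.831]
wrist_force: [-5.8, 7.3, 24.3]
grip_width: 0.269
```

```bash
python3 plan.py 8 2 6
```

```text
t 11.0 uxyz [-0.2076 -0.0059  0.1478] th 10.9 r 0.0527 yaw 2.831 rp [3.113 0.015] f [-5.8  7.3 24.3]
[[0, -0.37, 0.1, 0], [0, -0.35, 0.15, 0]]
[[0, -0.33, 0.2, 0], [0, -0.3, 0.24, 0]]
[[0, -0.26, 0.28, 0], [0, -0.22, 0.31, 0]]
[[0, -0.17, 0.34, 0], [0, -0.13, 0.36, 0]]
[[0, -0.07, 0.38, 0], [0, -0.02, 0.38, 0]]
[[0, 0.03, 0.38, 0], [0, 0.09, 0.37, 0]]
```

Strong resistance shows near θ≈0 and almost none near 180°. I'll carry on, keeping the steps re-based on the measured angle.

>>> drive_tool(
  moves=[
    [0,-0.37,0.1,0],
    [0,-0.35,0.15,0],
  ],
)

```text
t: 11.25
ee_pos: [0.4858, 0.0045, 0.1465]
ee_rot: [3.102, 0.019, 2.834]
wrist_force: [-0.1, 8.2, 4.6]
grip_width: 0.273
```

>>> drive_tool(
  moves=[
    [0,-0.33,0.2,0],
    [0,-0.3,0.24,0],
  ],
)

```text
t: 11.5
ee_pos: [0.4834, -0.003, 0.142]
ee_rot: [3.094, 0.022, 2.835]
wrist_force: [-6.6, 0.6, 21.6]
grip_width: 0.272
```

>>> drive_tool(
  moves=[
    [0,-0.26,0.28,0],
    [0,-0.22,0.31,0],
  ],
)

```text
t: 11.75
ee_pos: [0.4804, -0.0121, 0.1351]
ee_rot: [3.091, 0.025, 2.831]
wrist_force: [-8.0, -4.7, 19.2]
grip_width: 0.275
```

```bash
python3 plan.py 8 2 6
```

```text
t 11.75 uxyz [-0.2075 -0.0305  0.1351] th 41.4 r 0.0521 yaw 2.831 rp [3.091 0.025] f [-8.  -4.7 19.2]
[[0, -0.27, 0.27, 0], [0, -0.23, 0.31, 0]]
[[0, -0.18, 0.34, 0], [0, -0.13, 0.36, 0]]
[[0, -0.08, 0.37, 0], [0, -0.03, 0.38, 0]]
[[0, 0.02, 0.38, 0], [0, 0.08, 0.38, 0]]
[[0, 0.13, 0.36, 0], [0, 0.18, 0.34, 0]]
[[0, 0.22, 0.31, 0], [0, 0.26, 0.28, 0]]
```

```bash
cat > data.txt <<'E'
0.4751 -0.0263 0.1158 3.135 0.008 2.819 -0.9 4.7 4.1
0.4739 -0.0299 0.1012 3.134 0.009 2.819 -1.2 3.2 4.6
0.474 -0.0295 0.0855 3.133 0.009 2.82 -1.3 3.5 4.4
0.4757 -0.0247 0.0697 3.133 0.009 2.82 -0.4 6.3 5.6
0.4787 -0.0156 0.0565 3.133 0.008 2.82 -0.7 3.5 5.3
0.4829 -0.0035 0.0466 3.133 0.008 2.819 -0.3 1.7 6.7
0.4877 0.0106 0.0409 3.134 0.008 2.819 -2.3 0.8 7.8
0.4926 0.025 0.0396 3.135 0.008 2.818 -3.1 -0.9 9.8
0.497 0.0381 0.0425 3.138 0.008 2.817 -0.5 -1.9 3.0
0.5014 0.0508 0.0492 3.139 0.007 2.816 -0.2 -2.4 -1.9
0.5051 0.062 0.0598 3.14 0.007 2.816 0.6 -2.6 -2.3
0.5078 0.0699 0.0736 3.14 0.007 2.816 0.8 -3.1 -2.8
0.5092 0.0737 0.0893 3.14 0.008 2.816 2.1 -2.9 -5.5
0.5089 0.0731 0.1054 3.141 0.008 2.816 2.3 -3.9 -7.2
0.5072 0.0681 0.1207 3.141 0.008 2.816 2.8 -4.0 -11.2
0.5042 0.0593 0.1337 -3.142 0.008 2.816 5.9 -3.0 -13.4
0.5002 0.0477 0.1434 3.142 0.007 2.816 5.7 -2.0 -20.0
0.496 0.0354 0.1488 3.14 0.007 2.817 9.0 1.1 -22.2
0.4925 0.0248 0.1504 3.134 0.008 2.821 7.9 6.1 -16.8
0.49 0.0173 0.1496 3.124 0.01 2.826 1.3 9.7 3.5
0.4881 0.0112 0.1478 3.113 0.015 2.831 -5.8 7.3 24.3
0.4858 0.0045 0.1465 3.102 0.019 2.834 -0.1 8.2 4.6
0.4834 -0.003 0.142 3.094 0.022 2.835 -6.6 0.6 21.6
0.4804 -0.0121 0.1351 3.091 0.025 2.831 -8.0 -4.7 19.2
E
cat > fit.py <<'E'
from plan import *
from scipy.spatial.transform import Rotation as R
from scipy.optimize import least_squares
L=[l for l in open("data.txt") if l.strip()]
D=np.array([[float(v) for v in l.split()[:9]] for l in L]);sg=np.array([float(l.split()[9]) if len(l.split())>9 else 1 for l in L])
def grip(p,e): return np.array(p)-.02*R.from_euler("xyz",e).as_matrix()[:,2]
G=np.array([uyz(grip(r[:3],r[3:6])) for r in D])
c=least_squares(lambda q:np.hypot(G[:,1]-q[0],G[:,2]-q[1])-q[2],[0,.115,.055],loss="soft_l1",f_scale=.001).x
th=np.arctan2(-(G[:,1]-c[0]),G[:,2]-c[1])
fy=D[:,6:8]@Y;fz=D[:,8]
ft=-(fy*-np.cos(th)+fz*-np.sin(th)); fr=fy*-np.sin(th)+fz*np.cos(th)   # ft: hand force along +theta on handle
f=lambda q:ft-(sg*q[0]+q[1]*np.cos(th)+q[2]*np.sin(th))
s=least_squares(f,[5,0,0],loss="soft_l1",f_scale=1.)
if __name__=="__main__":
    print("circle",c,"rms mm",1e3*np.std(np.hypot(G[:,1]-c[0],G[:,2]-c[1])))
    for i in range(len(th)):print(round(np.degrees(th[i])),sg[i],ft[i].round(1),"res",f(s.x)[i].round(1),"fr",fr[i].round(1))
    D0,a,b=s.x;A=np.hypot(a,b);pk=np.degrees(np.arctan2(b,a))
    cov=np.linalg.inv(s.jac.T@s.jac)*np.var(f(s.x))
    print("drag",D0,"A",A,"peak resist at th",pk,"-> heavy down at th",pk-90,"+-deg",np.degrees(np.sqrt(cov[1,1])/A))
E
python3 fit.py
```

```text
circle [0.00527951 0.11481192 0.05513636] rms mm 0.36269821329483337
68 1 5.4 res -0.9 fr -2.3
83 1 4.9 res -0.2 fr -2.1
100 1 3.8 res -0.0 fr -3.6
117 1 2.3 res -0.4 fr -7.8
134 1 1.7 res -0.2 fr -5.9
151 1 2.0 res 0.7 fr -6.6
167 1 1.7 res 0.6 fr -7.6
-177 1 1.3 res 0.1 fr -9.9
-162 1 0.9 res -0.6 fr -3.5
-146 1 3.0 res 0.7 fr 0.3
-130 1 3.2 res -0.0 fr -0.3
-113 1 3.6 res -0.8 fr -1.4
-96 1 5.7 res -0.0 fr -1.5
-79 1 6.5 res -0.5 fr -4.3
-62 1 8.5 res 0.5 fr -7.8
-45 1 8.9 res -0.0 fr -10.1
-29 1 9.7 res 0.2 fr -17.5
-15 1 9.4 res -0.3 fr -20.5
-3 1 9.2 res -0.5 fr -16.3
5 1 9.9 res 0.4 fr 2.6
13 1 10.2 res 0.9 fr 22.6
20 1 8.9 res -0.2 fr 1.6
30 1 9.5 res 0.8 fr 19.5
42 1 7.8 res -0.2 fr 18.9
drag 5.358613474856177 A 4.326458629880389 peak resist at th -10.593042542887183 -> heavy down at th -100.59304254288719 +-deg 2.121302560200338
```

Excellent: the circle fit gives r = 55.1 mm and z = 114.8 mm, matching the spec. Heavy-down is at about −100° from the forward data. I'll pass the top again (~79°), then reverse for two-way data.

```bash
cat > go.py <<'E'
import sys
from fit import *
st=robot.state();Rm=R.from_euler("xyz",st["ee_rot"]).as_matrix()
g=uyz(grip(st["ee_pos"],st["ee_rot"]));th0=np.degrees(np.arctan2(-(g[1]-c[0]),g[2]-c[1]))
print("t",st["t"],"th",th0.round(2),"r",np.hypot(g[1]-c[0],g[2]-c[1]).round(4),"ux",g[0].round(4),"rot",st["ee_rot"].round(3),"f",st["wrist_force"].round(1),"qd",abs(st["joint_vel"]).max().round(4))
step,n,k=float(sys.argv[1]),int(sys.argv[2]),int(sys.argv[3]);y,z=g[1],g[2];th=th0
for i in range(k):
    rows=[]
    for j in range(n):
        th+=step;a=np.radians(th);y2,z2=c[0]-c[2]*np.sin(a),c[1]+c[2]*np.cos(a)
        w=np.r_[Y*(y2-y),z2-z];t=Rm.T@w/.02;rows.append([*map(float,t.round(2)),0]);y,z=y2,z2
    print(json.dumps(rows))
E
python3 go.py 8 2 5
```

```text
t 11.75 th 42.42 r 0.0545 ux -0.208 rot [3.091 0.025 2.831] f [-8.  -4.7 19.2] qd 0.1123
[[0.01, -0.3, 0.24, 0], [0.01, -0.24, 0.3, 0]]
[[0.01, -0.2, 0.33, 0], [0.01, -0.15, 0.36, 0]]
[[0.01, -0.1, 0.37, 0], [0.01, -0.04, 0.38, 0]]
[[0.01, 0.01, 0.38, 0], [0.01, 0.06, 0.38, 0]]
[[0.01, 0.12, 0.37, 0], [0.01, 0.17, 0.35, 0]]
```

>>> drive_tool(
  moves=[
    [0.01,-0.3,0.24,0],
    [0.01,-0.24,0.3,0],
  ],
)

```text
t: 12.0
ee_pos: [0.478, -0.0191, 0.1276]
ee_rot: [3.085, 0.028, 2.83]
wrist_force: [-2.2, 1.0, 8.2]
grip_width: 0.276
```

>>> drive_tool(
  moves=[
    [0.01,-0.2,0.33,0],
    [0.01,-0.15,0.36,0],
  ],
)

```text
t: 12.25
ee_pos: [0.4761, -0.0248, 0.1167]
ee_rot: [3.082, 0.03, 2.828]
wrist_force: [-3.4, -2.5, 8.8]
grip_width: 0.272
```

>>> drive_tool(
  moves=[
    [0.01,-0.1,0.37,0],
    [0.01,-0.04,0.38,0],
  ],
)

```text
t: 12.5
ee_pos: [0.4749, -0.0283, 0.1043]
ee_rot: [3.081, 0.032, 2.823]
wrist_force: [-3.2, -5.6, 7.2]
grip_width: 0.272
```

>>> drive_tool(
  moves=[
    [0.01,0.01,0.38,0],
    [0.01,0.06,0.38,0],
  ],
)

```text
t: 12.75
ee_pos: [0.4747, -0.0289, 0.0914]
ee_rot: [3.082, 0.033, 2.818]
wrist_force: [-2.7, -7.3, 3.7]
grip_width: 0.274
```

>>> drive_tool(
  moves=[
    [0.01,0.12,0.37,0],
    [0.01,0.17,0.35,0],
  ],
)

```text
t: 13.0
ee_pos: [0.4754, -0.0267, 0.0789]
ee_rot: [3.085, 0.033, 2.813]
wrist_force: [-1.4, -10.5, 0.8]
grip_width: 0.271
```

```bash
python3 go.py -8 2 6
```

```text
t 13.0 th 106.97 r 0.0547 ux -0.2082 rot [3.085 0.033 2.813] f [ -1.4 -10.5   0.8] qd 0.129
[[-0.01, -0.09, -0.37, 0], [-0.01, -0.01, -0.38, 0]]
[[-0.01, 0.04, -0.38, 0], [-0.01, 0.09, -0.37, 0]]
[[-0.01, 0.15, -0.36, 0], [-0.01, 0.19, -0.33, 0]]
[[-0.01, 0.24, -0.3, 0], [-0.01, 0.28, -0.27, 0]]
[[-0.01, 0.31, -0.22, 0], [-0.0, 0.34, -0.18, 0]]
[[-0.0, 0.36, -0.13, 0], [-0.0, 0.38, -0.08, 0]]
```

>>> drive_tool(
  moves=[
    [0,-0.07,-0.38,0],
    [0,-0.01,-0.38,0],
  ],
)

```text
t: 13.25
ee_pos: [0.4745, -0.0292, 0.0948]
ee_rot: [3.085, 0.033, 2.812]
wrist_force: [3.1, -1.4, -6.0]
grip_width: 0.274
```

>>> drive_tool(
  moves=[
    [0,0.04,-0.38,0],
    [0,0.09,-0.37,0],
  ],
)

```text
t: 13.5
ee_pos: [0.4754, -0.0268, 0.1118]
ee_rot: [3.083, 0.035, 2.813]
wrist_force: [4.4, -0.1, -5.7]
grip_width: 0.273
```

>>> drive_tool(
  moves=[
    [0,0.15,-0.36,0],
    [0,0.19,-0.33,0],
  ],
)

```text
t: 13.75
ee_pos: [0.478, -0.0193, 0.1276]
ee_rot: [3.082, 0.037, 2.814]
wrist_force: [6.3, 3.2, -8.3]
grip_width: 0.272
```

>>> drive_tool(
  moves=[
    [0,0.24,-0.3,0],
    [0,0.28,-0.27,0],
  ],
)

```text
t: 14.0
ee_pos: [0.4822, -0.0071, 0.1406]
ee_rot: [3.079, 0.039, 2.816]
wrist_force: [10.2, 4.7, -15.3]
grip_width: 0.27
```

```bash
python3 go.py -8 2 4
```

```text
t 14.0 th 34.72 r 0.0556 ux -0.2081 rot [3.079 0.039 2.816] f [ 10.2   4.7 -15.3] qd 0.1248
[[-0.01, 0.35, -0.15, 0], [-0.0, 0.36, -0.13, 0]]
[[-0.0, 0.38, -0.07, 0], [-0.0, 0.38, -0.02, 0]]
[[0.0, 0.38, 0.03, 0], [0.0, 0.37, 0.09, 0]]
[[0.01, 0.36, 0.14, 0], [0.01, 0.34, 0.19, 0]]
```

>>> drive_tool(
  moves=[
    [0,0.35,-0.15,0],
    [0,0.36,-0.13,0],
  ],
)

```text
t: 14.25
ee_pos: [0.4872, 0.0074, 0.1478]
ee_rot: [3.078, 0.04, 2.816]
wrist_force: [6.5, -0.5, -11.5]
grip_width: 0.272
```

>>> drive_tool(
  moves=[
    [0,0.38,-0.07,0],
    [0,0.38,-0.02,0],
  ],
)

```text
t: 14.5
ee_pos: [0.4921, 0.0218, 0.1503]
ee_rot: [3.079, 0.039, 2.815]
wrist_force: [5.9, -3.5, -12.6]
grip_width: 0.272
```

>>> drive_tool(
  moves=[
    [0,0.38,0.03,0],
    [0,0.37,0.09,0],
  ],
)

```text
t: 14.75
ee_pos: [0.4966, 0.0351, 0.1484]
ee_rot: [3.082, 0.039, 2.814]
wrist_force: [3.1, -3.9, -3.3]
grip_width: 0.27
```

>>> drive_tool(
  moves=[
    [0,0.36,0.14,0],
    [0,0.34,0.19,0],
  ],
)

```text
t: 15.0
ee_pos: [0.5012, 0.0486, 0.1428]
ee_rot: [3.083, 0.038, 2.813]
wrist_force: [1.2, -3.8, -3.8]
grip_width: 0.274
```

```bash
python3 go.py -8 2 4
```

```text
t 15.0 th -29.6 r 0.0551 ux -0.2077 rot [3.083 0.038 2.813] f [ 1.2 -3.8 -3.8] qd 0.1143
[[0.01, 0.31, 0.23, 0], [0.01, 0.27, 0.27, 0]]
[[0.01, 0.23, 0.31, 0], [0.01, 0.19, 0.34, 0]]
[[0.01, 0.14, 0.36, 0], [0.01, 0.09, 0.37, 0]]
[[0.01, 0.03, 0.38, 0], [0.01, -0.02, 0.38, 0]]
```

>>> drive_tool(
  moves=[
    [0,0.31,0.23,0],
    [0,0.27,0.27,0],
  ],
)

```text
t: 15.25
ee_pos: [0.5053, 0.0604, 0.133]
ee_rot: [3.084, 0.038, 2.813]
wrist_force: [1.3, -4.6, -1.8]
grip_width: 0.272
```

>>> drive_tool(
  moves=[
    [0,0.23,0.31,0],
    [0,0.19,0.34,0],
  ],
)

```text
t: 15.5
ee_pos: [0.5083, 0.0694, 0.1197]
ee_rot: [3.084, 0.037, 2.813]
wrist_force: [-0.1, -4.7, 0.8]
grip_width: 0.274
```

>>> drive_tool(
  moves=[
    [0,0.14,0.36,0],
    [0,0.09,0.37,0],
  ],
)

```text
t: 15.75
ee_pos: [0.51, 0.0743, 0.1043]
ee_rot: [3.085, 0.036, 2.812]
wrist_force: [-0.7, -5.4, 2.8]
grip_width: 0.274
```

>>> drive_tool(
  moves=[
    [0,0.03,0.38,0],
    [0,-0.02,0.38,0],
  ],
)

```text
t: 16.0
ee_pos: [0.5101, 0.0747, 0.0881]
ee_rot: [3.086, 0.034, 2.812]
wrist_force: [-2.8, -5.6, 5.8]
grip_width: 0.271
```

```bash
python3 go.py -8 2 4
```

```text
t 16.0 th -96.97 r 0.0553 ux -0.2075 rot [3.086 0.034 2.812] f [-2.8 -5.6  5.8] qd 0.1573
[[0.01, -0.1, 0.37, 0], [0.01, -0.15, 0.36, 0]]
[[0.01, -0.19, 0.33, 0], [0.01, -0.24, 0.3, 0]]
[[0.01, -0.28, 0.27, 0], [0.01, -0.31, 0.23, 0]]
[[0.0, -0.34, 0.18, 0], [0.0, -0.36, 0.13, 0]]
```

>>> drive_tool(
  moves=[
    [0,-0.1,0.37,0],
    [0,-0.15,0.36,0],
  ],
)

```text
t: 16.25
ee_pos: [0.5088, 0.0708, 0.0728]
ee_rot: [3.086, 0.034, 2.812]
wrist_force: [-2.6, -4.9, 8.9]
grip_width: 0.27
```

>>> drive_tool(
  moves=[
    [0,-0.19,0.33,0],
    [0,-0.24,0.3,0],
  ],
)

```text
t: 16.5
ee_pos: [0.5063, 0.0636, 0.0599]
ee_rot: [3.085, 0.034, 2.812]
wrist_force: [-4.9, -2.8, 13.2]
grip_width: 0.271
```

>>> drive_tool(
  moves=[
    [0,-0.28,0.27,0],
    [0,-0.31,0.23,0],
  ],
)

```text
t: 16.75
ee_pos: [0.5032, 0.0542, 0.0502]
ee_rot: [3.082, 0.035, 2.813]
wrist_force: [-4.7, -1.1, 18.0]
grip_width: 0.268
```

>>> drive_tool(
  moves=[
    [0,-0.34,0.18,0],
    [0,-0.36,0.13,0],
  ],
)

```text
t: 17.0
ee_pos: [0.5001, 0.0452, 0.0447]
ee_rot: [3.076, 0.037, 2.816]
wrist_force: [-2.8, 4.8, 12.4]
grip_width: 0.28
```

```bash
python3 go.py -8 2 6
```

```text
t 17.0 th -154.93 r 0.0554 ux -0.2077 rot [3.076 0.037 2.816] f [-2.8  4.8 12.4] qd 0.1242
[[0.0, -0.37, 0.1, 0], [0.0, -0.38, 0.06, 0]]
[[0.0, -0.38, 0.01, 0], [-0.0, -0.38, -0.04, 0]]
[[-0.0, -0.37, -0.1, 0], [-0.01, -0.35, -0.15, 0]]
[[-0.01, -0.33, -0.2, 0], [-0.01, -0.3, -0.24, 0]]
[[-0.01, -0.26, -0.28, 0], [-0.01, -0.22, -0.31, 0]]
[[-0.01, -0.18, -0.34, 0], [-0.01, -0.13, -0.36, 0]]
```

>>> drive_tool(
  moves=[
    [0,-0.38,0.1,0],
    [0,-0.38,0.06,0],
  ],
)

```text
t: 17.25
ee_pos: [0.4975, 0.0375, 0.0418]
ee_rot: [3.068, 0.039, 2.821]
wrist_force: [-0.1, 8.2, 6.5]
grip_width: 0.272
```

>>> drive_tool(
  moves=[
    [0,-0.38,0.03,0],
    [0,-0.38,-0.02,0],
  ],
)

```text
t: 17.5
ee_pos: [0.4954, 0.0311, 0.0409]
ee_rot: [3.058, 0.042, 2.827]
wrist_force: [4.1, 9.6, -9.0]
grip_width: 0.276
```

>>> drive_tool(
  moves=[
    [0,-0.38,-0.05,0],
    [0,-0.37,-0.1,0],
  ],
)

```text
t: 17.75
ee_pos: [0.493, 0.0244, 0.0409]
ee_rot: [3.05, 0.042, 2.832]
wrist_force: [8.8, 8.3, -25.2]
grip_width: 0.27
```

```bash
python3 go.py -8 2 4
```

```text
t 17.75 th -178.91 r 0.0541 ux -0.2079 rot [3.05  0.042 2.832] f [  8.8   8.3 -25.2] qd 0.1305
[[0.01, -0.38, -0.0, 0], [0.0, -0.37, -0.11, 0]]
[[-0.0, -0.35, -0.16, 0], [-0.0, -0.33, -0.2, 0]]
[[-0.0, -0.29, -0.25, 0], [-0.01, -0.26, -0.29, 0]]
[[-0.01, -0.21, -0.32, 0], [-0.01, -0.17, -0.35, 0]]
```

>>> drive_tool(
  moves=[
    [0,-0.38,0,0],
    [0,-0.37,-0.09,0],
  ],
)

```text
t: 18.0
ee_pos: [0.4907, 0.0176, 0.0404]
ee_rot: [3.041, 0.042, 2.836]
wrist_force: [2.8, 8.4, -5.9]
grip_width: 0.269
```

>>> drive_tool(
  moves=[
    [0,-0.36,-0.12,0],
    [0,-0.35,-0.15,0],
  ],
)

```text
t: 18.25
ee_pos: [0.4877, 0.009, 0.0425]
ee_rot: [3.035, 0.041, 2.837]
wrist_force: [5.4, 3.5, -16.5]
grip_width: 0.275
```

```bash
cat >> data.txt <<'E'
0.478 -0.0191 0.1276 3.085 0.028 2.83 -2.2 1.0 8.2
0.4761 -0.0248 0.1167 3.082 0.03 2.828 -3.4 -2.5 8.8
0.4749 -0.0283 0.1043 3.081 0.032 2.823 -3.2 -5.6 7.2
0.4747 -0.0289 0.0914 3.082 0.033 2.818 -2.7 -7.3 3.7
0.4754 -0.0267 0.0789 3.085 0.033 2.813 -1.4 -10.5 0.8
0.4745 -0.0292 0.0948 3.085 0.033 2.812 3.1 -1.4 -6.0 -1
0.4754 -0.0268 0.1118 3.083 0.035 2.813 4.4 -0.1 -5.7 -1
0.478 -0.0193 0.1276 3.082 0.037 2.814 6.3 3.2 -8.3 -1
0.4822 -0.0071 0.1406 3.079 0.039 2.816 10.2 4.7 -15.3 -1
0.4872 0.0074 0.1478 3.078 0.04 2.816 6.5 -0.5 -11.5 -1
0.4921 0.0218 0.1503 3.079 0.039 2.815 5.9 -3.5 -12.6 -1
0.4966 0.0351 0.1484 3.082 0.039 2.814 3.1 -3.9 -3.3 -1
0.5012 0.0486 0.1428 3.083 0.038 2.813 1.2 -3.8 -3.8 -1
0.5053 0.0604 0.133 3.084 0.038 2.813 1.3 -4.6 -1.8 -1
0.5083 0.0694 0.1197 3.084 0.037 2.813 -0.1 -4.7 0.8 -1
0.51 0.0743 0.1043 3.085 0.036 2.812 -0.7 -5.4 2.8 -1
0.5101 0.0747 0.0881 3.086 0.034 2.812 -2.8 -5.6 5.8 -1
0.5088 0.0708 0.0728 3.086 0.034 2.812 -2.6 -4.9 8.9 -1
0.5063 0.0636 0.0599 3.085 0.034 2.812 -4.9 -2.8 13.2 -1
0.5032 0.0542 0.0502 3.082 0.035 2.813 -4.7 -1.1 18.0 -1
0.5001 0.0452 0.0447 3.076 0.037 2.816 -2.8 4.8 12.4 -1
0.4975 0.0375 0.0418 3.068 0.039 2.821 -0.1 8.2 6.5 -1
0.4954 0.0311 0.0409 3.058 0.042 2.827 4.1 9.6 -9.0 -1
0.493 0.0244 0.0409 3.05 0.042 2.832 8.8 8.3 -25.2 -1
E
python3 fit.py; python3 go.py 8 2 6
```

```text
circle [0.00536279 0.11487846 0.05513419] rms mm 0.34562595991945516
68 1.0 5.4 res -0.9 fr -2.3
83 1.0 4.9 res -0.2 fr -2.1
100 1.0 3.8 res -0.1 fr -3.6
117 1.0 2.3 res -0.4 fr -7.8
134 1.0 1.7 res -0.3 fr -5.9
151 1.0 2.0 res 0.6 fr -6.6
167 1.0 1.7 res 0.5 fr -7.6
-177 1.0 1.3 res 0.0 fr -9.9
-162 1.0 0.9 res -0.7 fr -3.5
-146 1.0 3.0 res 0.6 fr 0.3
-130 1.0 3.2 res -0.1 fr -0.3
-113 1.0 3.6 res -0.9 fr -1.4
-96 1.0 5.7 res -0.1 fr -1.5
-79 1.0 6.5 res -0.5 fr -4.3
-62 1.0 8.5 res 0.4 fr -7.8
-45 1.0 8.9 res -0.1 fr -10.1
-29 1.0 9.7 res 0.2 fr -17.5
-15 1.0 9.4 res -0.3 fr -20.5
-3 1.0 9.1 res -0.5 fr -16.4
6 1.0 9.9 res 0.4 fr 2.6
13 1.0 10.3 res 1.0 fr 22.6
20 1.0 8.9 res -0.2 fr 1.6
30 1.0 9.5 res 0.9 fr 19.5
43 1.0 7.8 res -0.1 fr 18.9
54 1.0 6.8 res -0.5 fr 4.7
67 1.0 6.7 res 0.4 fr 6.7
80 1.0 6.0 res 0.7 fr 7.5
94 1.0 4.2 res -0.1 fr 7.5
107 1.0 3.8 res 0.4 fr 9.7
90 -1.0 -6.0 res 0.2 fr 0.4
72 -1.0 -5.0 res -0.1 fr -3.0
54 -1.0 -3.7 res -0.1 fr -9.0
35 -1.0 -2.4 res 0.0 fr -17.0
17 -1.0 -1.9 res -0.2 fr -11.5
1 -1.0 -1.7 res -0.5 fr -12.6
-14 -1.0 -1.9 res -0.7 fr -3.8
-30
[... 210 characters left out ...]

-144 -1.0 -8.7 res -0.4 fr -16.0
-155 -1.0 -8.6 res 0.3 fr -9.7
-164 -1.0 -9.2 res -0.0 fr -4.1
-171 -1.0 -8.9 res 0.5 fr 10.5
-179 -1.0 -10.2 res -0.7 fr 25.4
drag 5.411537512095838 A 4.260605588841356 peak resist at th -11.069503202565054 -> heavy down at th -101.06950320256506 +-deg 1.409790690732206
t 18.25 th 163.36 r 0.0548 ux -0.208 rot [3.035 0.041 2.837] f [  5.4   3.5 -16.5] qd 0.1321
[[-0.0, 0.36, 0.14, 0], [-0.01, 0.38, 0.07, 0]]
[[-0.01, 0.38, 0.02, 0], [-0.01, 0.38, -0.03, 0]]
[[-0.01, 0.37, -0.09, 0], [-0.01, 0.36, -0.14, 0]]
[[-0.02, 0.34, -0.19, 0], [-0.02, 0.31, -0.23, 0]]
[[-0.02, 0.27, -0.27, 0], [-0.02, 0.23, -0.31, 0]]
[[-0.02, 0.19, -0.34, 0], [-0.02, 0.14, -0.36, 0]]
```

Both directions agree: heavy-down is at θ = −101° ± 1.5°. The heavy side went over the top at 79°, three times. Now forward about 96° to the target.

>>> drive_tool(
  moves=[
    [0,0.36,0.14,0],
    [0,0.38,0.07,0],
    [0,0.38,0.02,0],
    [0,0.38,-0.03,0],
  ],
)

```text
t: 18.75
ee_pos: [0.4985, 0.0405, 0.0423]
ee_rot: [3.032, 0.043, 2.832]
wrist_force: [-4.2, -4.8, 12.4]
grip_width: 0.271
```

>>> drive_tool(
  moves=[
    [0,0.37,-0.09,0],
    [0,0.36,-0.14,0],
    [0,0.34,-0.19,0],
    [0,0.31,-0.23,0],
  ],
)

```text
t: 19.25
ee_pos: [0.5066, 0.0639, 0.0598]
ee_rot: [3.036, 0.045, 2.827]
wrist_force: [-0.2, -7.9, 1.8]
grip_width: 0.273
```

```bash
python3 go.py 8 1 6
```

```text
t 19.25 th -129.73 r 0.0551 ux -0.2076 rot [3.036 0.045 2.827] f [-0.2 -7.9  1.8] qd 0.1307
[[-0.02, 0.26, -0.29, 0]]
[[-0.02, 0.21, -0.32, 0]]
[[-0.02, 0.17, -0.35, 0]]
[[-0.02, 0.12, -0.37, 0]]
[[-0.02, 0.07, -0.38, 0]]
[[-0.02, 0.01, -0.38, 0]]
```

>>> drive_tool(
  moves=[
    [0,0.26,-0.29,0],
    [0,0.21,-0.32,0],
    [0,0.13,-0.26,0],
    [0,0,0,0],
    [0,0,0,0],
  ],
)

```text
t: 19.88
ee_pos: [0.5099, 0.0735, 0.0792]
ee_rot: [3.038, 0.048, 2.826]
wrist_force: [0.2, -4.8, 0.6]
grip_width: 0.275
```

```bash
python3 go.py 2 1 4
```

```text
t 19.875 th -106.72 r 0.0549 ux -0.2076 rot [3.038 0.048 2.826] f [ 0.2 -4.8  0.6] qd 0.0055
[[-0.0, 0.05, -0.09, 0]]
[[-0.0, 0.03, -0.09, 0]]
[[-0.0, 0.03, -0.09, 0]]
[[-0.0, 0.03, -0.09, 0]]
```

>>> drive_tool(
  moves=[
    [0,0.08,-0.28,0],
    [0,0,0,0],
    [0,0,0,0],
  ],
)

```text
t: 20.25
ee_pos: [0.5104, 0.0748, 0.0853]
ee_rot: [3.038, 0.049, 2.826]
wrist_force: [-0.0, -4.2, 0.5]
grip_width: 0.275
```

```bash
python3 go.py 2 1 1
```

```text
t 20.25 th -100.2 r 0.0548 ux -0.2075 rot [3.038 0.049 2.826] f [-0.  -4.2  0.5] qd 0.0029
[[-0.0, 0.04, -0.09, 0]]
```

>>> drive_tool(
  moves=[
    [0,0,0,0],
    [0,0,0,0],
    [0,0,0,0],
    [0,0,0,0],
  ],
)

```text
t: 20.75
ee_pos: [0.5103, 0.0748, 0.0852]
ee_rot: [3.038, 0.048, 2.826]
wrist_force: [0.7, -4.4, 0.4]
grip_width: 0.268
```

```bash
python3 - <<'E'
from h import *
s=robot.get_image("scene")
cv2.imwrite("pics/e1.png",cv2.resize(s[120:290,270:470],None,fx=3,fy=3,interpolation=2))
E
python3 go.py 1 1 1
```

```text
t 20.8 th -100.24 r 0.0549 ux -0.2076 rot [3.038 0.048 2.826] f [ 0.2 -3.6  1.2] qd 0.0016
[[-0.0, 0.03, -0.04, 0]]
```

View pics/e1.png

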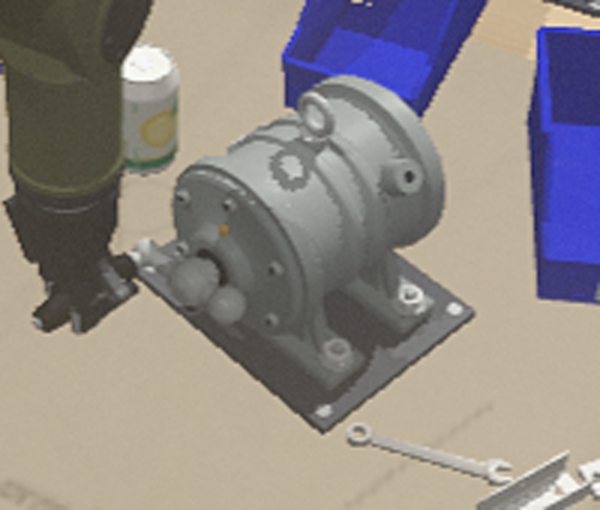

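The view shows the handle held on the unit's left at about (75,300). The can at (150,110) and the spanner at (430,455) are undisturbed, and the shaft is at rest. I'm handing in.

```bash
python3 -c "
from plant import robot
print(robot.close_job(),robot.state()['t'])"
```

```text
the job is handed in; nothing more can be done
the job is handed in; nothing more can be done
```

The heavy side is now straight down, with the gripper still holding the handle and the shaft at rest. I handed the job in at about 21 s of the 61 s allowed.

- **Finding the weight:** I turned the crank more than a full turn clockwise, then about 300° back. The force at the handle, fitted over both directions, put heavy-side-down at a crank angle of −101° ± 1.5°. It also put the top at about 79°, which the shaft passed three times, so the heavy side went over the top as asked.
- **Final position:** the crank rests at −100.2°, so it is within the fit's uncertainty. The force at the handle is about 4 N. The handle's measured path (radius 55.1 mm, axis 114.8 mm above the bench) agrees with the given sizes.
- **Forces:** the highest wrist force I read was about 28 N, against the 120 N limit.
- **Tool tilt:** the tool leaned about 6° during the turning. That does not affect the grip, and I allowed for it in the angle.
- **Bench items:** the last picture shows the can and spanner in place. The gripper hid the bolt in that picture, so I could not confirm it by eye, but the tool point stayed about 40 mm above the bench and the bolt is only 16 mm thick.

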